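# Demould the paraffin blocks and put the moulds back to warm

## Robot

A 6-joint arm with a two-finger parallel gripper is mounted at the origin on a cart in front of the work surface, level with it; the furniture and walls round the work are solid. World frame = base frame: x ahead of the robot, y to its left, z up, the work surface at z = 0. Lengths are in mm, angles in rad, forces in N, time in s.
With the tool pointing down it reaches from about 300 to 750 mm from the base axis. Payload 8.5 kg.
Tool frame: the origin (TCP) lies on the centre line of the jaws, within the pads' length; the fingertips stand r.nose_length ahead of it and the grasp point (between the pads) lies 5 mm behind it (r.nose_length is the distance from the TCP to the fingertips, in mm); z points along the fingers, y is the direction in which the jaws open and shut (so a half turn about z gives the same grasp; the last joint's range is limited). The gripper opens to 85 mm and grips with 20 to 120 N. Pads are 22 mm wide; open, the fingers measure 114 mm over their backs; the gripper's body (76 mm by 85 mm) begins 54 mm behind the grasp point. The pads swing forward as they close: fully open they stand 13 mm farther back than shut.
Start: joints at [0.986, 0.381, 1.297, -0, 1.464, -0.215], TCP at [198.776, 512.805, 245.322] pointing down, gripper open.
Joint ranges: [-3.11, 3.11], [-0.89, 2.33], [0.22, 2.48], [-1.42, 4.56], [0.17, 2.85], [-2.88, 2.88]. Speed limits (rad/s): [2.39, 2.39, 3.14, 3.14, 3.14, 3.14].

## Interface

Orientations are given as a unit quaternion [x, y, z, w].
In Python, from cell import r gives the robot as it stands.
- The arm moves only by the shell command python3 -m inch 'ROWS' [FORCE]. ROWS is JSON, a list of rows, each a list of 5 numbers: the shift along the world's x, y, z in cm, then the turn about the world's z in degrees, then the opening, from -1 (shut) to 1 (fully open). In form: [[dx, dy, dz, turn, grip], ...]. A call has 1 to 20 rows; each row is the pose to reach, as a shift and turn from the pose commanded when the call began; what a row does not reach only later rows make up. A row lasts 1/12 s, in which the tool goes at most 41.7 mm and 7.16 degrees, less where a joint would pass 70% of its speed; a pose out of reach is approached as far as the arm can. A call with a gripper value outside its range is refused whole. The fingers move at their own pace and stop on an object; FORCE is the grip in N (left out, the last holds). Time passes only in rows, so rows that repeat a pose let the fingers close. It gives the time, the measured TCP pose, the force and the opening at its end, in the units of the state.
- r.observe(): the state, without advancing time (a new reading comes with each control period).
- r.capture(name): name is "side" or "top"; returns the picture (480x640x3 uint8, red, green, blue); there is no depth.
- r.camera_params(name): a dict with "fov_y" (degrees; the focal length in pixels is half the picture's height over the tangent of half this angle, whatever the lens; pixels are square), "cx", "cy" (the principal point, pixels), "R" (3x3) and "t" (3): a world point X has camera coordinates R X + t. Camera axes: x right, y down, z forward; pixel columns grow to the right and rows downward; lengths in mm; the calibration is good to about 2 mm. A picture is of the moment at which its call begins. camera_params takes no time and is no camera call.
- r.hand_in(): hands the job in, once; it reports no verdict.
Trained networks look in the newest picture that a camera, given by its name, has taken for a name from the list of things; names that differ only in an ending like _2 or _b are one class to them, and where a whole thing is asked for, a point or a joint stands for the part that bears it (a point fixed in the world has none). Each returns a list of dicts, best first, with "p" (0 to 1); they miss things now and then, are a little off and sometimes report something else, mostly with a low value. They report only what shows in the picture. A call takes as long as a camera call. They do not tell look-alikes from the thing itself.
- r.look_for(camera, name): "rect" ([left, top, right, bottom] in pixels, round what is visible of it).
- r.trace(camera, name): "mask" (480x640 bool, what is visible of it) and "rect" ([left, top, right, bottom] in pixels, round what is visible of it).
The state is a dict: "time": time; "joint_pos": joint angles; "dq": joint speeds; "joint_torque": joint torques, N m; "tool_pos": TCP position; "tool_rot": TCP orientation; "force": force on the tool from outside, world axes, zero at the start; "wrist_torque": the same for the moment, N m; "width": finger opening in mm.
Only numpy, scipy, OpenCV 4.12 (cv2) and the standard library are available. Lean on these libraries where they do the work, as an engineer would, in place of code of your own. Each camera call takes 0.05 s, during which the arm holds its last target. There are 200 camera calls.

## Task

The paraffin blocks on the cold plate have set: lift each one out of its steel mould and lay it flat in a bay of its own in the block tray, coloured cassette uppermost. Put all three emptied moulds side by side in the open drawer of the mould warmer, flat and open side up, and push the drawer fully home past its detent. Leave the specimen cup and the swab tub alone.

Things in the scene. Friction and masses are not known exactly. Their poses are not given: they have to be found in the camera images.
- block_1: Paraffin block, amber-yellow cassette, 90 g; may be absent (None). Wax plug 58 x 38 mm (x, y), 13.5 mm deep, below a cassette 70 x 48 mm, 12 mm thick (z = 13.5 to 25.5 mm). Origin: centre of the plug's underside; z up. Starts in a mould, cassette resting on its rim: grip the cassette above the rim, across 48 mm (y), and raise it over 15 mm straight up to clear the mould.
- block_2: Paraffin block, light green cassette, 90 g; may be absent (None). Wax plug 58 x 38 mm (x, y), 13.5 mm deep, below a cassette 70 x 48 mm, 12 mm thick (z = 13.5 to 25.5 mm). Origin: centre of the plug's underside; z up. Starts in a mould, cassette resting on its rim: grip the cassette above the rim, across 48 mm (y), and raise it over 15 mm straight up to clear the mould.
- block_3: Paraffin block, pink cassette, 90 g; may be absent (None). Wax plug 58 x 38 mm (x, y), 13.5 mm deep, below a cassette 70 x 48 mm, 12 mm thick (z = 13.5 to 25.5 mm). Origin: centre of the plug's underside; z up. Starts in a mould, cassette resting on its rim: grip the cassette above the rim, across 48 mm (y), and raise it over 15 mm straight up to clear the mould.
- mould_1: Loose steel mould on the cold plate, one of three alike, 170 g, holding a block or empty. 76 x 56 mm (x, y), 18 mm high, cavity 62 x 42 mm, 15 mm deep, open to +z; the wax has 2 mm play and does not stick. Origin: centre of its underside; a block in it has its origin 4.5 mm higher. Empty, grip it across its 56 mm width, down to its foot.
- mould_2: Loose steel mould on the cold plate, one of three alike, 170 g, holding a block or empty. 76 x 56 mm (x, y), 18 mm high, cavity 62 x 42 mm, 15 mm deep, open to +z; the wax has 2 mm play and does not stick. Origin: centre of its underside; a block in it has its origin 4.5 mm higher. Empty, grip it across its 56 mm width, down to its foot.
- mould_3: Loose steel mould on the cold plate, one of three alike, 170 g, holding a block or empty. 76 x 56 mm (x, y), 18 mm high, cavity 62 x 42 mm, 15 mm deep, open to +z; the wax has 2 mm play and does not stick. Origin: centre of its underside; a block in it has its origin 4.5 mm higher. Empty, grip it across its 56 mm width, down to its foot.
- cold_plate: White cooling unit, fixed. Sunken dark steel plate 292 x 152 mm (x, y), surface 38 mm above the worktop, in a lip 5 mm higher. Origin: under the plate's centre, on the worktop; x along the row of moulds; controls at the -x end.
- block_tray: Pale blue-green tray, fixed, 262 x 72 x 14 mm, three bays in a row along x. Origin: centre of its underside, on the worktop. Bay centres x = -85, 0, +85 mm, y = 0; bays 79 x 60 mm inside (x, y), floor at z = 4 mm, walls and dividers up to z = 14 mm. A block lying in a bay, long side along x, has its cassette from z = 17.5 to 29.5 mm, clear of the walls.
- drawer (a joint): Drawer of the mould warmer, m: 0 = fully home, 0.145 = fully out; starts at 0.12 or more. Slides with about 1.5 N of friction and stays where left. A detent spring resists from about 15 to 7 mm (up to 8 N in all), then draws it home to 0 and holds it; let go just before that, it springs out a little.
- drawer_floor (a point): Point on the drawer's inner floor, 18 mm above the worktop, 51 mm behind the front's inside; moves with it. x = closing direction, y across, z up. Floor: x -51 to 106, y -150 to 150 mm; side walls 26 mm, front 50 mm above it. White housing (82 mm tall) covers it beyond x = joint value - 50 mm. Room for three moulds at x = 0, y = -95, 0, 95 mm, long side along x.
- drawer_front (a point): Middle of the drawer front's outer face (338 mm wide, 10 to 68 mm above the worktop), 44 mm up; axes as drawer_floor. A bar handle, 110 mm long (y), 9 mm thick, stands 24 mm out of the face at this height. Push face or handle towards +x.
- specimen_cup: Screw-cap specimen cup, 60 mm across, 66 mm tall, red cap; origin at the centre of its underside; bystander, leave it alone.
- swab_tub: White tub with orange lid, 48 mm across, 41 mm tall; origin at the centre of its underside; bystander, leave it alone.
Things that resemble listed ones, but are neither listed nor needed, are in the scene too. Leave any blue, purple or red look-alike of the mould_1 alone.

How it is judged:
By the outcome, as a careful person would: the job done as asked, in the order asked, and still so for the second after the job is handed in, with the robot touching nothing.
Of block_1, block_2, block_3 only 2 to 3 are there at a start; the rules pass over those that are not, and their reading is None.
At some moment in a run one of block_1, block_2, block_3, mould_1, mould_2, mould_3 may be knocked a few centimetres aside while the robot is not near it.
Once in a run the grip may slacken for a moment while it holds something.
It also fails if it takes over 208 s, if anything falls off the work surface, if the arm or the gripper's body presses on something with over 40 N, if the wrist force passes 120 N, or if a joint passes its speed limit or range.

## Working session

There is one attempt and no reset: what is moved stays moved. The work goes in short steps, Python scripts to look and compute and a shell command to move; the robot and the scene stay as the last step left them, time stands still between calls to the robot, and variables do not carry over. Pictures are saved under pics/ and viewed, about 12 in all and at most 16, crops included, and the job is handed in when it is done.

```bash
ls; mkdir -p pics; python3 - <<'E'
from cell import r
import cv2,numpy as np
for n in("top","side"):
    im=r.capture(n); cv2.imwrite(f"pics/{n}0.png",im[:,:,::-1])
    p=r.camera_params(n); print(n,{k:np.round(v,3).tolist() for k,v in p.items()})
print(r.observe(),r.nose_length)
E
```

```text
pics
top {'fov_y': 55.177, 'cx': 324.1, 'cy': 236.196, 'R': [[-0.02, -1.0, 0.004], [-0.979, 0.019, -0.203], [0.203, -0.008, -0.979]], 't': [38.059, 603.687, 1253.398]}
side {'fov_y': 48.536, 'cx': 319.342, 'cy': 242.727, 'R': [[-0.998, 0.055, 0.014], [0.021, 0.589, -0.808], [-0.053, -0.807, -0.589]], 't': [576.409, 26.021, 1270.614]}
{'time': 0.1, 'joint_pos': array([ 9.85704206e-01,  3.81142140e-01,  1.29811309e+00, -2.54679601e-05,
        1.46357410e+00, -2.15302369e-01]), 'dq': array([ 0.00032406, -0.00230062, -0.00239188, -0.00038721, -0.00057068,
       -0.00047531]), 'joint_torque': array([ 3.82486891e-03, -4.49217904e+01, -2.31655920e+01, -1.86321727e-04,
        3.64895874e-03, -2.70685507e-05]), 'tool_pos': array([198.66597501, 512.6311096 , 244.79048179]), 'tool_rot': array([ 1.83841820e-01,  9.82955646e-01, -5.74415590e-04, -2.29246409e-04]), 'force': array([-0.11156386, -0.05644547, -0.92258572]), 'wrist_torque': array([-0.00958392,  0.00442915,  0.0523743 ]), 'width': 85.50383527246616} 14.0
```

View pics/top0.png

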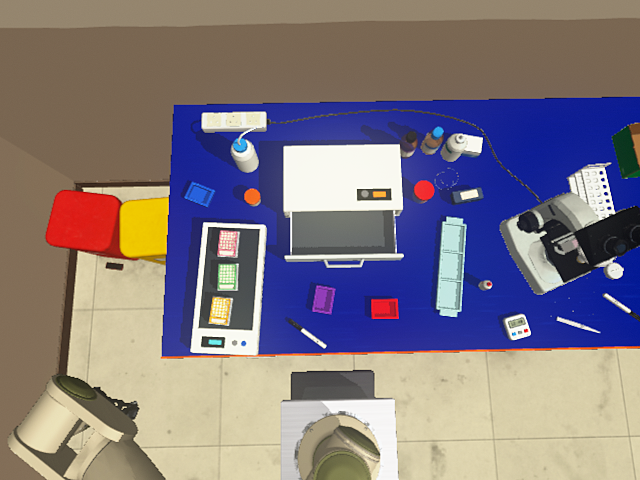

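View pics/side0.png

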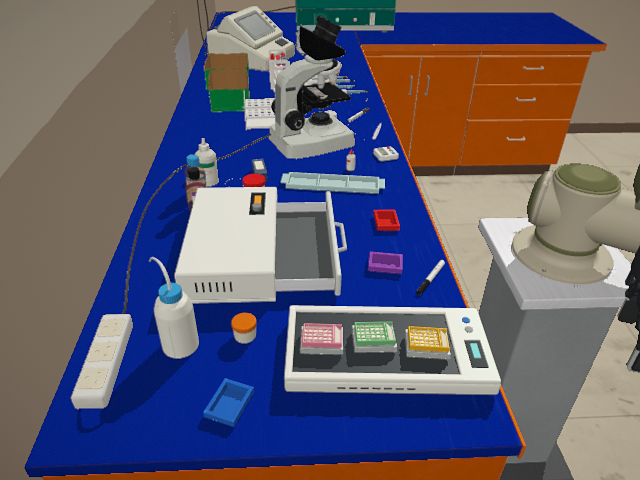

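```bash
cat > h.py <<'E'
from cell import r
import cv2,numpy as np
from scipy.optimize import least_squares
P={n:r.camera_params(n) for n in("top","side")}
def proj(n,X):
    p=P[n];f=240/np.tan(np.radians(p["fov_y"]/2));c=np.asarray(X,float)@np.array(p["R"]).T+p["t"]
    return np.c_[p["cx"]+f*c[:,0]/c[:,2],p["cy"]+f*c[:,1]/c[:,2]]
def back(n,uv,z):
    p=P[n];f=240/np.tan(np.radians(p["fov_y"]/2));R=np.array(p["R"])
    d=R.T@[(uv[0]-p["cx"])/f,(uv[1]-p["cy"])/f,1];o=-R.T@p["t"];return (o+d*(z-o[2])/d[2])
def mom(m):
    return np.array([m["m10"]/m["m00"],m["m01"]/m["m00"]]),np.array([m["mu20"],m["mu11"],m["mu02"]])/m["m00"]
def box(q,dx,dy,z0,z1):
    c,s=np.cos(q[2]),np.sin(q[2])
    return [[q[0]+c*a-s*b,q[1]+s*a+c*b,z] for a in(-dx/2,dx/2) for b in(-dy/2,dy/2) for z in(z0,z1)]
def hullmom(n,q,dims):
    h=cv2.convexHull((proj(n,box(q,*dims))-300).astype(np.float32))
    c,u=mom(cv2.moments(h));return c+300,u
def fit(masks,dims,q0):
    M={n:mom(cv2.moments(m.astype(np.uint8),True)) for n,m in masks.items()}
    def f(q):
        o=[]
        for n,(c,u) in M.items():
            c2,u2=hullmom(n,q,dims);o+=[*(c2-c),*((u2-u)/np.sqrt(u.sum() if 0 else u[0]+u[2]))]
        return o
    s=least_squares(f,q0,x_scale=[10,10,.1]);return s.x,np.round(s.fun,1)
def see(name,dims,pmin=.4,snap=True):
    """fit all instances of a class; returns list of (x,y,yaw deg,hue color)"""
    z=(dims[2]+dims[3])/2;D={}
    for n in P:
        im=r.capture(n)
        D[n]=[(back(n,mom(cv2.moments(t["mask"].astype(np.uint8),True))[0],z)[:2],t,np.median(im[t["mask"]],0)) for t in r.trace(n,name) if t["p"]>pmin]
    out=[]
    for b,t,c in D["top"]:
        k=sorted(D["side"],key=lambda e:np.hypot(*(e[0]-b)))
        ms={"top":t["mask"]}
        if k and np.hypot(*(k[0][0]-b))<35: ms["side"]=k[0][1]["mask"]
        q,res=fit(ms,dims,[*b,0]);g=np.degrees(q[2])
        print(name,round(t["p"],2),"top",np.round(b),"side",np.round(k[0][0]) if k else None,"fit",np.round(q[:2],1),"yaw",round(g,1),"rgb",c,"res",res)
        out.append((q,c))
    return out
def state():
    s=r.observe();x,y=s["tool_rot"][:2]
    print("t",round(s["time"],2),"tcp",np.round(s["tool_pos"],1),"jaw",round(np.degrees(np.arctan2(y*y-x*x,2*x*y))%180,1),"w",round(s["width"],1),"F",np.round(s["force"],1))
CAS=(70,48,56,68); 
E
python3 - <<'E'
from h import *
state()
see("block_1",CAS)
see("mould_1",(76,56,38,56))
see("block_tray",(262,72,0,14))
for n in P:
    for k in("drawer","cold_plate","specimen_cup","swab_tub"):
        for t in r.trace(n,k): print(n,k,t["p"],t["rect"])
# crop of drawer
im=r.capture("top");c=im[130:330,170:480]
cv2.imwrite("pics/c1.png",cv2.resize(c,None,fx=2.5,fy=2.5,interpolation=cv2.INTER_CUBIC)[:,:,::-1])
E
```

```text
t 0.1 tcp [198.7 512.6 244.8] jaw 68.8 w 85.5 F [-0.1 -0.1 -0.9]
block_1 0.77 top [494. 300.] side [494. 302.] fit [494.4 300.5] yaw -5.4 rgb [207. 232. 178.] res [-0.4 -0.1  0.6 -0.1  0.8  0.1 -0.1  0.   0.3  0.2]
block_1 0.76 top [399. 318.] side [401. 320.] fit [400.3 318.3] yaw 2.6 rgb [246.  223.5 139.5] res [-0.  -0.4  0.   0.5  0.2  0.3 -0.2  0.8 -0.5  0.1]
block_1 0.76 top [591. 300.] side [591. 303.] fit [591.2 300.6] yaw 0.3 rgb [240. 185. 179.] res [-0.3  0.1  0.1 -0.   0.1 -0.1 -0.7 -0.5 -0.2  0.1]
mould_1 0.87 top [739. 390.] side [748. 429.] fit [739.2 389.5] yaw -0.1 rgb [ 39.  95. 215.] res [-0.1  0.  -2.2 -0.9  2.6]
mould_1 0.72 top [ 397. -140.] side [410. -89.] fit [ 396.9 -136.6] yaw -243.9 rgb [236.  28.  42.] res [-1.1  0.  -0.  -1.4  0.9]
mould_1 0.67 top [397. 293.] side [396. 306.] fit [395.8 299.4] yaw -4.1 rgb [182. 186. 177.] res [-2.5  0.6  4.9  0.5  1.5 -0.5 -2.3  2.4  0.2  2. ]
mould_1 0.66 top [472. 276.] side [499. 318.] fit [471.6 275.5] yaw 0.0 rgb [203.5 209.5 200.5] res [-0.1  0.  13.4 -0.5 20.9]
mould_1 0.66 top [583. 276.] side [596. 325.] fit [583.1 276.4] yaw 0.0 rgb [201. 205. 198.] res [-0.1  0.   5.9  0.3  4.8]
block_tray 0.72 top [402. 330.] side [ 519. -348.] fit [402.3 330. ] yaw 0.0 rgb [246.  224.  140.5] res [-0.1  1.1  3.3 -1.6 73.6]
top drawer 0.59 [282.8, 210.4, 407.0, 267.9]
top cold_plate 0.71 [189.5, 222.9, 268.6, 357.0]
top specimen_cup 0.84 [413.3, 182.6, 435.0, 203.8]
top specimen_cup 0.16 [217.0, 265.1, 237.2, 290.8]
top swab_tub 0.74 [246.1, 189.8, 260.2, 203.6]
top swab_tub 0.56 [414.9, 181.2, 433.7, 203.4]
side drawer 0.59 [274.9, 187.5, 345.2, 294.2]
side cold_plate 0.86 [283.6, 302.5, 501.1, 393.9]
side specimen_cup 0.56 [241.4, 173.6, 268.3, 187.6]
side swab_tub 0.82 [230.9, 312.1, 253.3, 343.5]
```

View pics/c1.png

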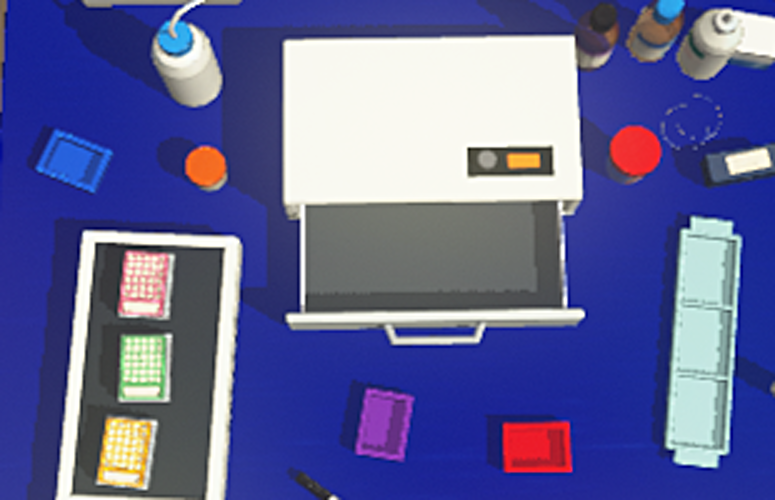

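```bash
cat >> h.py <<'E'
import io,contextlib
COL={"amber":(15,32),"green":(45,75),"pink":(165,182)}
def cmask(n,im,hue,rect,smin=45):
    h=cv2.cvtColor(im,cv2.COLOR_RGB2HSV).astype(int);H=h[...,0];H=np.where((H<20)&(hue[1]>179),H+180,H)
    m=((H>=hue[0])&(H<=hue[1])&(h[...,1]>smin)&(h[...,2]>90)).astype(np.uint8);o=np.zeros_like(m)
    l,t,rr,b=[int(v) for v in rect];o[t-3:b+4,l-3:rr+4]=m[t-3:b+4,l-3:rr+4];return o
def hullmask(m,biggest=True):
    m=cv2.morphologyEx(m,cv2.MORPH_CLOSE,np.ones((5,5)))
    cs=cv2.findContours(m,cv2.RETR_EXTERNAL,cv2.CHAIN_APPROX_NONE)[0];c=cv2.convexHull(max(cs,key=cv2.contourArea))
    o=np.zeros_like(m);cv2.fillPoly(o,[c],1);return o
def block(col,xy,z0=56,ims=None):
    """pose of a block's cassette near xy (mm), cassette underside at z0"""
    ms={}
    for n in P:
        im=ims[n] if ims else r.capture(n);p=proj(n,box([*xy,0],110,90,z0,z0+12));rc=[*p.min(0),*p.max(0)]
        ms[n]=hullmask(cmask(n,im,COL[col],rc))
    q,res=fit(ms,(70,48,z0,z0+12),[*xy,0]);print(col,np.round(q[:2],1),"yaw",round(np.degrees(q[2]),1),"res",res);return q
def overlay(im,n,polys,rect,s,fn):
    l,t,R,b=rect;c=cv2.resize(im[t:b,l:R],None,fx=s,fy=s,interpolation=cv2.INTER_CUBIC)[:,:,::-1].copy()
    for X in polys: cv2.polylines(c,[np.round((proj(n,X)-[l,t]+.5)*s).astype(np.int32)],True,(255,0,255),1)
    cv2.imwrite(fn,c)
def rect3(q,dx,dy,z,cx=0,cy=0):
    c,s=np.cos(q[2]),np.sin(q[2])
    return [[q[0]+c*(cx+a)-s*(cy+b),q[1]+s*(cx+a)+c*(cy+b),z] for a,b in((-dx/2,-dy/2),(dx/2,-dy/2),(dx/2,dy/2),(-dx/2,dy/2))]
E
python3 - <<'E'
from h import *
ims={n:r.capture(n) for n in P}
pol=[]
for c,xy in(("amber",(400,318)),("green",(494,300)),("pink",(591,300))):
    q=block(c,xy,ims=ims);pol.append(rect3(q,70,48,68))
ms={}
for n,rc in(("top",(432,210,472,322)),("side",(278,168,388,196))):
    m=cmask(n,ims[n],(75,98),rc,15);
    k=cv2.morphologyEx(m,cv2.MORPH_OPEN,np.ones((2,2)));ms[n]=hullmask(k);print(n,cv2.boundingRect(ms[n]))
q,res=fit(ms,(290,72,0,14),[480,-295,0]);print("tray",q[:2],np.degrees(q[2]),res)
pol+= [rect3(q,262,72,14)]+[rect3(q,79,60,14,cx=k) for k in(-85,0,85)]
g=lambda u,v,z:back("top",(u/2.5+170-.3,v/2.5+130-.3),z).round(1)
print("housing",[g(*p,82) for p in((283,40),(577,37),(581,202),(285,205))])
print("front top",g(288,326,68),g(583,320,68),g(288,314,68),g(583,309,68))
print("inside corners",g(303,307,44),g(303,203,44),g(565,203,44),g(565,306,44))
overlay(ims["top"],"top",pol,(190,205,480,330),2.75,"pics/o1.png")
overlay(ims["side"],"side",pol,(270,160,500,400),2.5,"pics/o2.png")
E
```

```text
amber [400.5 318.7] yaw -0.2 res [ 0.4 -0.1 -0.5  0.3 -0.5  0.1  0.   0.3 -0.3 -0.2]
green [494.4 301.8] yaw 0.1 res [ 0.5 -0.2 -0.2 -0.  -0.2  0.2  0.4 -0.1  0.  -0.1]
pink [590.7 302.6] yaw 2.1 res [ 0.3 -0.2 -0.4  0.4 -0.5  0.1  0.3 -0.  -0.3 -0.1]
top (437, 218, 30, 100)
side (282, 173, 103, 21)
tray [ 516.47382897 -339.320045  ] -16.668696228101197 [-3.4  0.2  1.2 -3.9 -0.4  1.6  0.6  1.4  2.1  0.4]
housing [array([874. , 141.9,  82. ]), array([ 871.5, -204. ,   82. ]), array([ 670.8, -197.8,   82. ]), array([673.7, 140. ,  82. ])]
front top [536.4 138.1  68. ] [ 536.8 -195.1   68. ] [550.1 138.1  68. ] [ 549.3 -195.8   68. ]
inside corners [561.9 122.6  44. ] [685.8 122.   44. ] [ 679.9 -185.9   44. ] [ 557.2 -179.6   44. ]
```

View pics/o1.png

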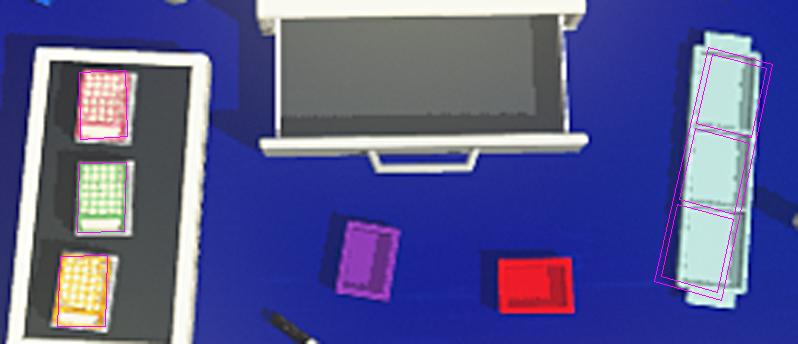

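View pics/o2.png

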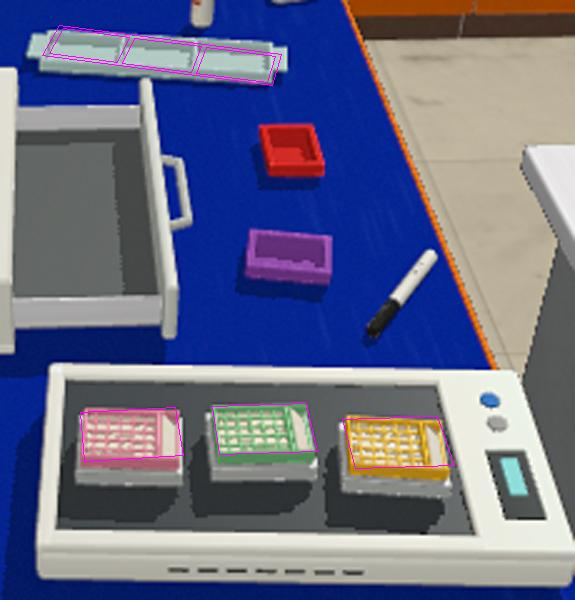

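```bash
cat >> h.py <<'E'
from scipy.optimize import minimize
def fit(masks,dims,q0,extra=None):
    """best (x,y,yaw) by silhouette overlap, 6x supersampled"""
    S=6;W={}
    for n,m in masks.items():
        x,y,w,h=cv2.boundingRect(m.astype(np.uint8));x-=12;y-=12;w+=24;h+=24
        W[n]=(x,y,cv2.resize(m[y:y+h,x:x+w].astype(np.float32),None,fx=S,fy=S,interpolation=cv2.INTER_LINEAR)>.5)
    def f(v,parts=False):
        q=[v[0],v[1],v[2]/100];o=[]
        for n,(x,y,m) in W.items():
            X=np.array(box(q,*dims));c=np.zeros(m.shape,np.uint8)
            for d in [dims]+(extra or []):
                cv2.fillConvexPoly(c,cv2.convexHull(np.round((proj(n,box(q,*d))-[x,y]+.5)*S*16).astype(np.int32)),1,shift=4)
            o.append((c.astype(bool)^m).sum()/m.sum())
        return o if parts else sum(o)
    B=min((minimize(f,[q0[0],q0[1],100*a],method="Nelder-Mead",options=dict(initial_simplex=[[q0[0]+i,q0[1]+j,100*a+k] for i,j,k in((0,0,0),(8,0,0),(0,8,0),(0,0,8))],xatol=.1,fatol=1e-5)) for a in q0[2]+np.array([-.15,-.05,.05,.15])),key=lambda s:s.fun)
    return np.array([B.x[0],B.x[1],B.x[2]/100]),np.round(f(B.x,True),3)
E
python3 - <<'E'
from h import *
ims={n:r.capture(n) for n in P}
pt=[];ps=[]
for c,xy in(("amber",(400,318)),("green",(494,300)),("pink",(591,300))):
    q=block(c,xy,ims=ims);pt+=[rect3(q,70,48,68)]
ms={}
for n,rc in(("top",(432,210,472,322)),("side",(278,168,388,196))):
    m=cmask(n,ims[n],(75,98),rc,15)
    m=cv2.morphologyEx(m,cv2.MORPH_CLOSE,np.ones((5,5)));N,L,st,_=cv2.connectedComponentsWithStats(m);ms[n]=(L==1+np.argmax(st[1:,4])).astype(np.uint8)
    print(n,cv2.boundingRect(ms[n]))
q,res=fit(ms,(262,72,0,14),[490,-295,0],[(298,40,0,14)]);print("tray",q[:2],np.degrees(q[2]),res)
for n in ms:
    q1,res=fit({n:ms[n]},(262,72,0,14),[490,-295,0],[(298,40,0,14)]);print("tray",n,q1[:2],np.degrees(q1[2]),res)
pt+= [rect3(q,262,72,14)]+[rect3(q,79,60,14,cx=k) for k in(-85,0,85)]
overlay(ims["top"],"top",pt,(190,205,480,330),2.75,"pics/o1.png")
overlay(ims["side"],"side",pt,(270,160,500,400),2.5,"pics/o2.png")
a=cv2.imread("pics/o1.png");b=cv2.imread("pics/o2.png")
c=np.zeros((600,800,3),np.uint8);c[:200,:]=0;c[:a.shape[0]-94,:a.shape[1]]=a[:-94];c[255:255+240,:575]=b[360:];c[255:355,575:575+225]=b[0:100,30:255];cv2.imwrite("pics/o3.png",c)
E
```

```text
amber [400.6 318.7] yaw -7.0 res [0.117 0.04 ]
green [494.6 302.8] yaw 0.3 res [0.049 0.086]
pink [590.5 302.4] yaw -5.1 res [0.111 0.034]
top (436, 217, 30, 100)
side (281, 172, 104, 21)
tray [ 520.74127093 -346.82539428] -8.040187642647762 [0.058 0.1  ]
tray top [ 520.66341276 -346.0935406 ] -8.16151360060589 [0.056]
tray side [ 520.25266965 -348.9325289 ] -7.950861327318768 [0.094]
```

View pics/o3.png

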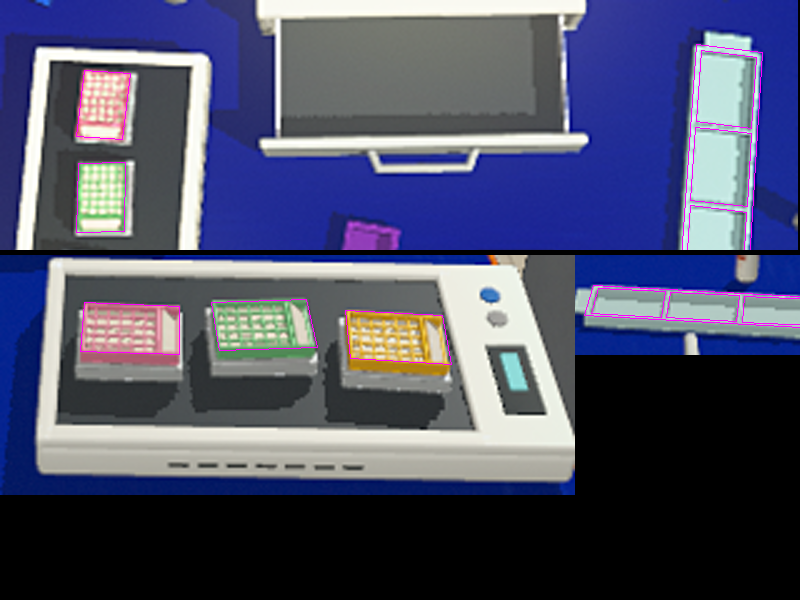

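```bash
python3 -m inch '[[20.2,-19.4,-13.5,14.2,0.8],[20.2,-19.4,-13.5,14.2,0.8],[20.2,-19.4,-13.5,14.2,0.8],[20.2,-19.4,-13.5,14.2,0.8],[20.2,-19.4,-13.5,14.2,0.8],[20.2,-19.4,-13.5,14.2,0.8],[20.2,-19.4,-13.5,14.2,0.8],[20.2,-19.4,-13.5,14.2,0.8],[20.2,-19.4,-13.5,14.2,0.8],[20.2,-19.4,-13.5,14.2,0.8],[20.2,-19.4,-13.5,14.2,0.8]]' 40; python3 -c "from h import *;state()"
```

```text
time: 2.27
tool_pos: [400.5, 319.3, 110.7]
tool_rot: [0.061, 0.998, 0.0, 0.0]
force: [0.3, 0.4, 0.8]
width: 76.9
t 2.27 tcp [400.5 319.3 110.7] jaw 83.0 w 76.9 F [0.3 0.4 0.8]
```

```bash
python3 -m inch '[[0,0,-2.5,0,0.8],[0,0,-4,0,0.8],[0,0,-4,0,0.8],[0,0,-4,0,-0.2],[0,0,-4,0,-0.2],[0,0,-4,0,-0.2],[0,0,-4,0,-0.2],[0,0,-4,0,-0.2],[0,0,-4,0,-0.2],[0,0,-4,0,-0.2],[0,0,-4,0,-0.2]]' 40
```

```text
time: 3.18
tool_pos: [401.1, 319.5, 71.9]
tool_rot: [0.061, 0.998, 0.001, 0.001]
force: [-2.1, 1.1, 4.6]
width: 46.7
```

```bash
python3 -m inch '[[0,0,2,0,-0.2],[0,0,4,0,-0.2],[0,0,8,0,-0.2],[0,0,8,0,-0.2],[0,0,8,0,-0.2]]' && python3 -m inch '[[3.57,-65.4,0,-1,-0.2],[3.57,-65.4,0,-1,-0.2],[3.57,-65.4,0,-1,-0.2],[3.57,-65.4,0,-1,-0.2],[3.57,-65.4,0,-1,-0.2],[3.57,-65.4,0,-1,-0.2],[3.57,-65.4,0,-1,-0.2],[3.57,-65.4,0,-1,-0.2],[3.57,-65.4,0,-1,-0.2],[3.57,-65.4,0,-1,-0.2],[3.57,-65.4,0,-1,-0.2],[3.57,-65.4,0,-1,-0.2],[3.57,-65.4,0,-1,-0.2],[3.57,-65.4,0,-1,-0.2],[3.57,-65.4,0,-1,-0.2],[3.57,-65.4,0,-1,-0.2],[3.57,-65.4,0,-1,-0.2],[3.57,-65.4,0,-1,-0.2],[3.57,-65.4,0,-1,-0.2],[3.57,-65.4,0,-1,-0.2]]'; python3 -c "
from h import *;state()
overlay(r.capture('side'),'side',[],(240,120,440,270),4,'pics/s1.png')"
```

```text
time: 3.6
tool_pos: [401.5, 319.4, 152.9]
tool_rot: [0.061, 0.998, 0.001, 0.003]
force: [0.1, 0.3, -2.0]
width: 46.5
time: 5.27
tool_pos: [436.4, -333.9, 150.1]
tool_rot: [0.069, 0.998, 0.0, -0.0]
force: [0.1, 0.4, -0.7]
width: 46.6
t 5.27 tcp [ 436.4 -333.9  150.1] jaw 82.1 w 46.6 F [ 0.1  0.4 -0.7]
```

View pics/s1.png

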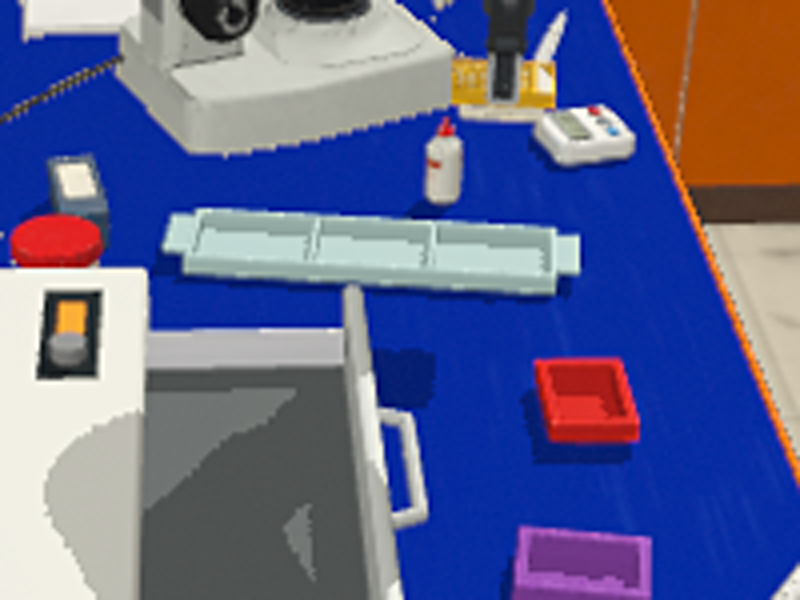

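```bash
python3 -m inch '[[0,0,-4,0,-0.2],[0,0,-8,0,-0.2],[0,0,-10,0,-0.2],[0,0,-10.8,0,-0.2],[0,0,-11.4,0,-0.2],[0,0,-11.6,0,-0.2],[0,0,-11.6,0,-0.2],[0,0,-11.6,0,-0.2]]' && python3 -m inch '[[0,0,0,0,0.5],[0,0,0,0,0.5],[0,0,0,0,0.5],[0,0,0,0,0.5],[0,0,0,0,0.5],[0,0,4,0,0.7],[0,0,8,0,0.8],[0,0,11.6,0,0.8],[0,0,11.6,0,0.8]]'; python3 - <<'E'
from h import *
state()
block("green",(494,302));block("pink",(590,302))
E
```

```text
time: 5.98
tool_pos: [437.0, -335.6, 35.6]
tool_rot: [0.07, 0.998, -0.001, 0.001]
force: [0.4, 0.3, -0.1]
width: 46.6
time: 6.73
tool_pos: [438.3, -337.1, 157.2]
tool_rot: [0.07, 0.998, -0.004, 0.004]
force: [0.3, -0.2, 0.4]
width: 77.1
t 6.73 tcp [ 438.3 -337.1  157.2] jaw 82.0 w 77.1 F [ 0.3 -0.2  0.4]
green [494.9 302.3] yaw -0.7 res [0.068 0.067]
pink [590.6 302.9] yaw -4.2 res [0.103 0.043]
```

```bash
python3 -m inch '[[5.83,63.8,0,7.8,0.8],[5.83,63.8,0,7.8,0.8],[5.83,63.8,0,7.8,0.8],[5.83,63.8,0,7.8,0.8],[5.83,63.8,0,7.8,0.8],[5.83,63.8,0,7.8,0.8],[5.83,63.8,0,7.8,0.8],[5.83,63.8,0,7.8,0.8],[5.83,63.8,0,7.8,0.8],[5.83,63.8,0,7.8,0.8],[5.83,63.8,0,7.8,0.8],[5.83,63.8,0,7.8,0.8],[5.83,63.8,0,7.8,0.8],[5.83,63.8,0,7.8,0.8],[5.83,63.8,0,7.8,0.8],[5.83,63.8,0,7.8,0.8],[5.83,63.8,0,7.8,0.8],[5.83,63.8,-4,7.8,0.8],[5.83,63.8,-4,7.8,0.8],[5.83,63.8,-4,7.8,0.8]]'; python3 - <<'E'
from h import *
state()
block("pink",(590,302))
E
```

```text
time: 8.6
tool_pos: [493.6, 301.5, 108.5]
tool_rot: [0.002, 1.0, -0.001, -0.003]
force: [0.3, -0.6, 0.6]
width: 76.9
t 8.6 tcp [493.6 301.5 108.5] jaw 89.8 w 76.9 F [ 0.3 -0.6  0.6]
pink [591.7 301.6] yaw -4.4 res [0.62  0.049]
```

```bash
python3 -m inch '[[0,0,-2.5,0,0.8],[0,0,-3.8,0,0.8],[0,0,-3.8,0,0.8],[0,0,-3.8,0,-0.2],[0,0,-3.8,0,-0.2],[0,0,-3.8,0,-0.2],[0,0,-3.8,0,-0.2],[0,0,-3.8,0,-0.2],[0,0,-3.8,0,-0.2],[0,0,-3.8,0,-0.2],[0,0,-3.8,0,-0.2]]' 40 && python3 -m inch '[[0,0,2,0,-0.2],[0,0,4,0,-0.2],[0,0,7.8,0,-0.2],[0,0,7.8,0,-0.2],[0,0,7.8,0,-0.2]]'
```

```text
time: 9.62
tool_pos: [495.6, 302.9, 74.3]
tool_rot: [0.002, 1.0, 0.0, 0.002]
force: [-0.8, -1.1, 6.3]
width: 46.2
time: 10.03
tool_pos: [495.7, 303.1, 153.1]
tool_rot: [0.002, 1.0, 0.001, 0.003]
force: [-0.3, 0.1, -1.7]
width: 46.6
```

```bash
python3 -m inch '[[2.59,-65.0,0,-7.8,-0.2],[2.59,-65.0,0,-7.8,-0.2],[2.59,-65.0,0,-7.8,-0.2],[2.59,-65.0,0,-7.8,-0.2],[2.59,-65.0,0,-7.8,-0.2],[2.59,-65.0,0,-7.8,-0.2],[2.59,-65.0,0,-7.8,-0.2],[2.59,-65.0,0,-7.8,-0.2],[2.59,-65.0,0,-7.8,-0.2],[2.59,-65.0,0,-7.8,-0.2],[2.59,-65.0,0,-7.8,-0.2],[2.59,-65.0,0,-7.8,-0.2],[2.59,-65.0,0,-7.8,-0.2],[2.59,-65.0,0,-7.8,-0.2],[2.59,-65.0,0,-7.8,-0.2],[2.59,-65.0,0,-7.8,-0.2],[2.59,-65.0,0,-7.8,-0.2],[2.59,-65.0,0,-7.8,-0.2],[2.59,-65.0,0,-7.8,-0.2],[2.59,-65.0,0,-7.8,-0.2]]';  python3 -c "
from h import *;state()
overlay(r.capture('side'),'side',[],(280,110,480,260),4,'pics/s2.png')"
```

```text
time: 11.7
tool_pos: [520.7, -345.9, 150.1]
tool_rot: [0.069, 0.998, 0.0, -0.0]
force: [0.0, 0.2, -1.1]
width: 46.4
t 11.7 tcp [ 520.7 -345.9  150.1] jaw 82.1 w 46.4 F [ 0.   0.2 -1.1]
```

View pics/s2.png

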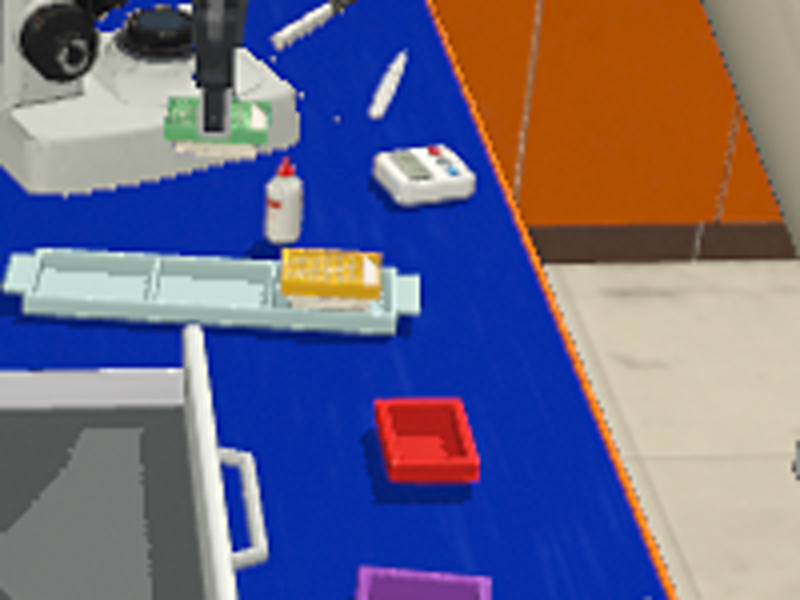

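```bash
python3 -m inch '[[0,0,-4,0,-0.2],[0,0,-8,0,-0.2],[0,0,-10,0,-0.2],[0,0,-10.8,0,-0.2],[0,0,-11.2,0,-0.2],[0,0,-11.4,0,-0.2],[0,0,-11.4,0,-0.2],[0,0,-11.4,0,-0.2]]' && python3 -m inch '[[0,0,0,0,0.5],[0,0,0,0,0.5],[0,0,0,0,0.5],[0,0,0,0,0.5],[0,0,0,0,0.5],[0,0,4,0,0.7],[0,0,8,0,0.8],[0,0,11.4,0,0.8],[0,0,11.4,0,0.8]]'; python3 - <<'E'
from h import *
state()
block("pink",(590,302))
im={n:r.capture(n) for n in P}
block("amber",(436,-335),17.5,im);block("green",(521,-347),17.5,im)
E
```

```text
time: 12.42
tool_pos: [521.3, -347.6, 37.9]
tool_rot: [0.07, 0.998, -0.001, 0.001]
force: [-0.5, 0.1, -0.7]
width: 46.6
time: 13.17
tool_pos: [522.7, -348.9, 157.9]
tool_rot: [0.07, 0.998, -0.004, 0.005]
force: [0.2, -0.8, 0.6]
width: 77.0
t 13.17 tcp [ 522.7 -348.9  157.9] jaw 82.0 w 77.0 F [ 0.2 -0.8  0.6]
pink [590.5 302.8] yaw -4.4 res [0.107 0.04 ]
amber [ 438.  -339.3] yaw -7.8 res [0.748 0.064]
green [ 521.7 -367.4] yaw 4.7 res [1.    0.549]
```

```bash
python3 -m inch '[[6.98,65,0,3.6,0.8],[6.98,65,0,3.6,0.8],[6.98,65,0,3.6,0.8],[6.98,65,0,3.6,0.8],[6.98,65,0,3.6,0.8],[6.98,65,0,3.6,0.8],[6.98,65,0,3.6,0.8],[6.98,65,0,3.6,0.8],[6.98,65,0,3.6,0.8],[6.98,65,0,3.6,0.8],[6.98,65,0,3.6,0.8],[6.98,65,0,3.6,0.8],[6.98,65,0,3.6,0.8],[6.98,65,0,3.6,0.8],[6.98,65,0,3.6,0.8],[6.98,65,0,3.6,0.8],[6.98,65,0,3.6,0.8],[6.98,65,-4,3.6,0.8],[6.98,65,-4,3.6,0.8],[6.98,65,-4,3.6,0.8]]'; python3 - <<'E'
from h import *
state()
im={n:r.capture(n) for n in P}
block("amber",(436,-335),17.5,im);block("green",(521,-347),17.5,im)
cv2.imwrite("pics/a.png",im["top"][:,:,::-1])
E
```

```text
time: 15.03
tool_pos: [589.2, 302.0, 107.8]
tool_rot: [0.038, 0.999, -0.001, -0.003]
force: [0.3, -0.7, 1.4]
width: 76.5
t 15.03 tcp [589.2 302.  107.8] jaw 85.6 w 76.5 F [ 0.3 -0.7  1.4]
amber [ 435.5 -337. ] yaw -8.0 res [0.093 0.956]Traceback (most recent call last):
  File "<stdin>", line 4, in <module>
  File "h.py", line 61, in block
    ms[n]=hullmask(cmask(n,im,COL[col],rc))
          ~~~~~~~~^^^^^^^^^^^^^^^^^^^^^^^^^
  File "h.py", line 54, in hullmask
    cs=cv2.findContours(m,cv2.RETR_EXTERNAL,cv2.CHAIN_APPROX_NONE)[0];c=cv2.convexHull(max(cs,key=cv2.contourArea))
                                                                                       ~~~^^^^^^^^^^^^^^^^^^^^^^^^
ValueError: max() iterable argument is empty
```

```bash
python3 -m inch '[[0,0,-2.5,0,0.8],[0,0,-3.8,0,0.8],[0,0,-3.8,0,0.8],[0,0,-3.8,0,-0.2],[0,0,-3.8,0,-0.2],[0,0,-3.8,0,-0.2],[0,0,-3.8,0,-0.2],[0,0,-3.8,0,-0.2],[0,0,-3.8,0,-0.2],[0,0,-3.8,0,-0.2],[0,0,-3.8,0,-0.2]]' 40
```

```text
time: 16.05
tool_pos: [591.4, 302.9, 74.7]
tool_rot: [0.038, 0.999, 0.0, 0.002]
force: [-1.1, -0.7, 6.3]
width: 46.3
```

```bash
python3 -m inch '[[0,0,2,0,-0.2],[0,0,4,0,-0.2],[0,0,7.8,0,-0.2],[0,0,7.8,0,-0.2],[0,0,7.8,0,-0.2]]' && python3 -m inch '[[1.44,-66.1,0,-3.6,-0.2],[1.44,-66.1,0,-3.6,-0.2],[1.44,-66.1,0,-3.6,-0.2],[1.44,-66.1,0,-3.6,-0.2],[1.44,-66.1,0,-3.6,-0.2],[1.44,-66.1,0,-3.6,-0.2],[1.44,-66.1,0,-3.6,-0.2],[1.44,-66.1,0,-3.6,-0.2],[1.44,-66.1,0,-3.6,-0.2],[1.44,-66.1,0,-3.6,-0.2],[1.44,-66.1,0,-3.6,-0.2],[1.44,-66.1,0,-3.6,-0.2],[1.44,-66.1,0,-3.6,-0.2],[1.44,-66.1,0,-3.6,-0.2],[1.44,-66.1,0,-3.6,-0.2],[1.44,-66.1,0,-3.6,-0.2],[1.44,-66.1,0,-3.6,-0.2],[1.44,-66.1,0,-3.6,-0.2],[1.44,-66.1,0,-3.6,-0.2],[1.44,-66.1,0,-3.6,-0.2]]';  python3 -c "
from h import *;state()
im=r.capture('side');overlay(im,'side',[],(220,90,440,250),3.6,'pics/s3.png');cv2.imwrite('pics/full3.png',im[:,:,::-1])"
```

```text
time: 16.47
tool_pos: [591.4, 303.1, 153.4]
tool_rot: [0.038, 0.999, 0.001, 0.003]
force: [0.3, -0.9, -2.4]
width: 46.8
time: 18.13
tool_pos: [605.0, -356.8, 150.0]
tool_rot: [0.069, 0.998, 0.0, -0.0]
force: [-0.1, 0.3, -0.7]
width: 46.5
t 18.13 tcp [ 605.  -356.8  150. ] jaw 82.1 w 46.5 F [-0.1  0.3 -0.7]
```

View pics/s3.png

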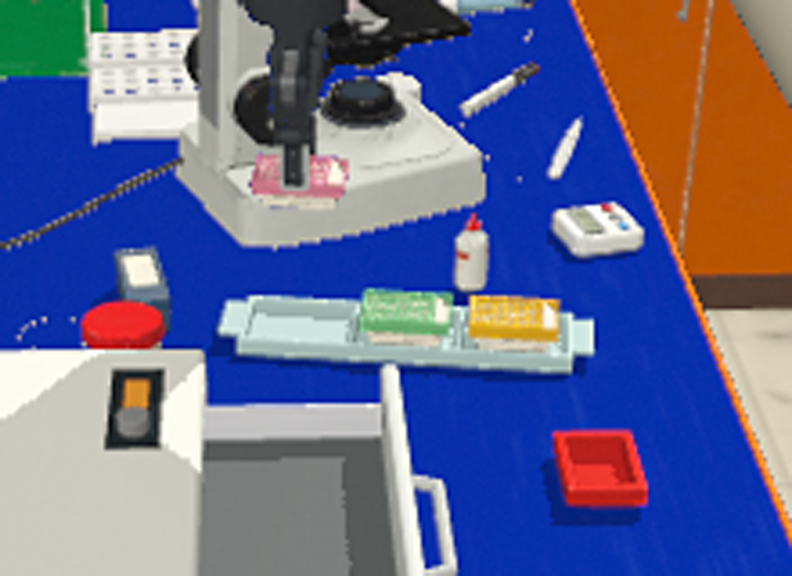

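```bash
python3 -m inch '[[-0.1,0,-4,0,-0.2],[-0.1,0,-8,0,-0.2],[-0.1,0,-10,0,-0.2],[-0.1,0,-10.8,0,-0.2],[-0.1,0,-11.2,0,-0.2],[-0.1,0,-11.4,0,-0.2],[-0.1,0,-11.4,0,-0.2],[-0.1,0,-11.4,0,-0.2]]' && python3 -m inch '[[0,0,0,0,0.5],[0,0,0,0,0.5],[0,0,0,0,0.5],[0,0,0,0,0.5],[0,0,0,0,0.5],[0,0,4,0,0.7],[0,0,8,0,0.8],[0,0,11.4,0,0.8],[0,0,11.4,0,0.8]]' && python3 -m inch '[[-10,20,0,8,0.8],[-17,50,0,8,0.8],[-17,50,0,8,0.8],[-17,50,0,8,0.8],[-17,50,0,8,0.8],[-17,50,0,8,0.8],[-17,50,0,8,0.8],[-17,50,0,8,0.8],[-17,50,0,8,0.8],[-17,50,0,8,0.8],[-17,50,0,8,0.8],[-17,50,0,8,0.8],[-17,50,0,8,0.8],[-17,50,0,8,0.8]]' ; python3 - <<'E'
from h import *
state()
im={n:r.capture(n) for n in P}
cv2.imwrite("pics/b.png",im["side"][:,:,::-1])
for c,xy in(("amber",(436,-335)),("green",(521,-347)),("pink",(605,-359))):
    try: block(c,xy,17.5,im)
    except Exception as e: print(c,e)
for n in P:
    for t in r.trace(n,"mould_1"):
        m=t["mask"]; print(n,round(t["p"],2),np.round(t["rect"]),m.sum(),np.median(im[n][m],0),back(n,mom(cv2.moments(m.astype(np.uint8),True))[0],47).round())
a=cv2.resize(im["top"][200:345,180:480],None,fx=2.66,fy=2.66,interpolation=cv2.INTER_CUBIC)[:,:,::-1][:, :800]
s=cv2.resize(im["side"][290:400,270:510],None,fx=1.9,fy=1.9,interpolation=cv2.INTER_CUBIC)[:,:,::-1]
s2=cv2.resize(im["side"][165:205,270:400],None,fx=2.6,fy=2.6,interpolation=cv2.INTER_CUBIC)[:,:,::-1]
c=np.zeros((600,800,3),np.uint8);c[:a.shape[0],:a.shape[1]]=a[:,:800];c[390:390+s.shape[0],:s.shape[1]]=s[:210];c[390:390+s2.shape[0],460:460+s2.shape[1]]=s2
cv2.imwrite("pics/o4.png",c)
E
```

```text
time: 18.85
tool_pos: [604.6, -358.5, 38.1]
tool_rot: [0.07, 0.998, -0.001, 0.001]
force: [0.4, -0.4, -1.5]
width: 46.5
time: 19.6
tool_pos: [605.9, -359.8, 158.9]
tool_rot: [0.07, 0.998, -0.004, 0.006]
force: [1.1, 0.6, 1.5]
width: 76.9
time: 20.77
tool_pos: [431.7, 145.6, 150.4]
tool_rot: [-0.002, 1.0, 0.0, -0.0]
force: [0.5, -0.2, -0.2]
width: 76.7
t 20.77 tcp [431.7 145.6 150.4] jaw 90.3 w 76.7 F [ 0.5 -0.2 -0.2]
amber [ 437.8 -338.1] yaw -8.1 res [0.077 0.148]
green [ 521.1 -349.5] yaw -8.9 res [0.066 0.072]
pink [ 604.4 -360.4] yaw -9.5 res [0.06  0.064]
top 0.89 [207. 296. 234. 325.] 596 [211.5 213.  204. ] [400. 318.  47.]
top 0.88 [219. 229. 240. 256.] 535 [180. 182. 175.] [589. 302.  47.]
top 0.74 [186. 182. 216. 210.] 483 [ 40. 101. 226.] [741. 390.  47.]
top 0.69 [314. 287. 336. 314.] 507 [148.  66. 186.] [425.  31.  47.]
top 0.64 [217. 264. 241. 294.] 456 [166.  168.  161.5] [493. 304.  47.]
top 0.63 [368. 299. 395. 320.] 526 [241.  30.  44.] [ 397. -140.   47.]
side 0.87 [206. 376. 251. 426.] 1523 [ 37.  98. 183.] [748. 429.  47.]
side 0.77 [352. 323. 395. 353.] 1089 [140. 142. 138.] [495. 299.  47.]
side 0.71 [302. 327. 344. 355.] 1099 [141. 143. 139.] [590. 301.  47.]
side 0.71 [374. 208. 393. 231.] 304 [166.   30.   26.5] [420. -91.  47.]
side 0.7 [366. 255. 401. 274.] 624 [104.  49. 126.] [438.  77.  47.]
side 0.64 [405. 327. 453. 359.] 1276 [142. 144. 140.] [400. 318.  47.]
```

View pics/o4.png

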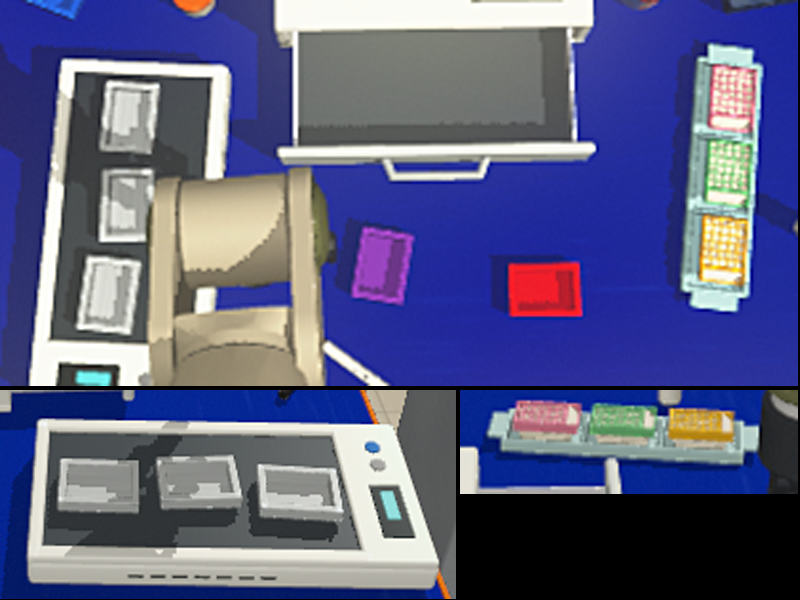

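```bash
cat >> h.py <<'E'
def moulds(xys,z0=38,pmin=.25,dims=(76,56)):
    D={}
    for n in P:
        im=r.capture(n)
        D[n]=[(back(n,mom(cv2.moments(t["mask"].astype(np.uint8),True))[0],z0+9)[:2],t["mask"]) for t in r.trace(n,"mould_1") if t["p"]>pmin and np.ptp(np.median(im[t["mask"]],0))<40]
    for xy in xys:
        ms={}
        for n in D:
            k=sorted(D[n],key=lambda e:np.hypot(*(e[0]-xy)))
            if k and np.hypot(*(k[0][0]-xy))<45: ms[n]=k[0][1]
        if not ms: print(xy,"none");continue
        q,res=fit(ms,(*dims,z0,z0+18),[*xy,0]);print("mould",xy,"->",np.round(q[:2],1),"yaw",round(np.degrees(q[2]),1),list(ms),res)
        for n in ms:
            q,res=fit({n:ms[n]},(*dims,z0,z0+18),[*xy,0]);print("    ",n,np.round(q[:2],1),round(np.degrees(q[2]),1),res)
E
python3 - <<'E'
from h import *
moulds([(400,318),(494,302),(590,302)])
E
```

```text
mould (400, 318) -> [400.9 318.7] yaw -7.2 ['top', 'side'] [0.058 0.106]
     top [401.  319.5] -7.5 [0.053]
     side [400.1 314.5] -6.9 [0.095]
mould (494, 302) -> [494.6 299.4] yaw -1.0 ['top', 'side'] [0.171 0.084]
     top [494.1 302.3] -1.7 [0.148]
     side [494.4 297.1] 0.2 [0.069]
mould (590, 302) -> [589.9 300.7] yaw -3.6 ['top', 'side'] [0.062 0.11 ]
     top [589.8 301.6] -5.4 [0.053]
     side [590.1 298.2] -2.3 [0.101]
```

```bash
python3 -c "from h import *;state()"
```

```text
t 21.17 tcp [434.3 141.  150.3] jaw 89.9 w 76.6 F [ 0.1 -0.6 -0.2]
```

```bash
python3 -m inch '[[-3.34,17.7,0,-6.9,0.8],[-3.34,17.7,0,-6.9,0.8],[-3.34,17.7,0,-6.9,0.8],[-3.34,17.7,-2,-6.9,0.8],[-3.34,17.7,-6,-6.9,0.8],[-3.34,17.7,-6,-6.9,0.8],[-3.34,17.7,-6,-6.9,0.8]]' 60 && python3 -m inch '[[0,0,-2.5,0,0.8],[0,0,-3.5,0,0.8],[0,0,-3.7,0,0.8],[0,0,-3.7,0,0.8],[0,0,-3.7,0,0],[0,0,-3.7,0,0],[0,0,-3.7,0,0],[0,0,-3.7,0,0],[0,0,-3.7,0,0],[0,0,-3.7,0,0],[0,0,-3.7,0,0],[0,0,-3.7,0,0],[0,0,-3.7,0,0]]'
```

```text
time: 21.75
tool_pos: [399.3, 318.6, 88.0]
tool_rot: [0.059, 0.998, -0.001, -0.002]
force: [0.4, -1.1, 0.7]
width: 77.1
time: 22.83
tool_pos: [401.5, 318.7, 55.1]
tool_rot: [0.06, 0.998, 0.0, 0.002]
force: [-0.6, -3.2, 7.8]
width: 54.5
```

```bash
python3 -m inch '[[0,0,2,0,0],[0,0,4,0,0],[0,0,7,0,0],[0,0,9.7,0,0],[0,0,9.7,0,0]]' && python3 -m inch '[[19.92,-43.8,0,6.6,0],[19.92,-43.8,0,6.6,0],[19.92,-43.8,0,6.6,0],[19.92,-43.8,0,6.6,0],[19.92,-43.8,0,6.6,0],[19.92,-43.8,0,6.6,0],[19.92,-43.8,0,6.6,0],[19.92,-43.8,0,6.6,0],[19.92,-43.8,0,6.6,0],[19.92,-43.8,0,6.6,0],[19.92,-43.8,0,6.6,0],[19.92,-43.8,0,6.6,0],[19.92,-43.8,0,6.6,0],[19.92,-43.8,0,6.6,0],[19.92,-43.8,0,6.6,0],[19.92,-43.8,0,6.6,0],[19.92,-43.8,0,6.6,0]]'; python3 - <<'E'
from h import *
state()
im=r.capture("side");overlay(im,"side",[],(170,130,370,300),3.5,"pics/s5.png")
E
```

```text
time: 23.25
tool_pos: [402.4, 319.6, 155.9]
tool_rot: [0.06, 0.998, 0.002, 0.004]
force: [-0.0, -0.3, -0.8]
width: 54.5
time: 24.67
tool_pos: [599.3, -118.0, 150.5]
tool_rot: [0.002, 1.0, 0.0, -0.0]
force: [-0.0, 0.1, -1.9]
width: 54.3
t 24.67 tcp [ 599.3 -118.   150.5] jaw 89.8 w 54.3 F [-0.   0.1 -1.9]
```

View pics/s5.png

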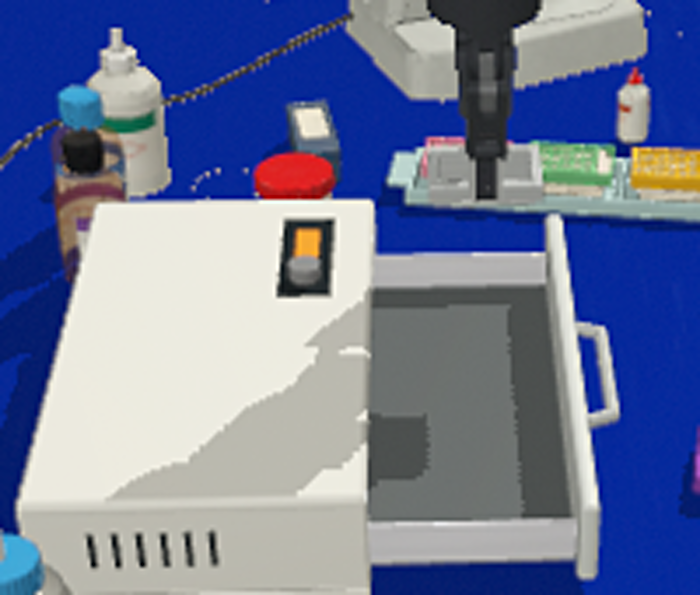

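```bash
python3 -m inch '[[0,0,-4,0,0],[0,0,-7,0,0],[0,0,-9.5,0,0],[0,0,-10.7,0,0],[0,0,-11.2,0,0],[0,0,-11.5,0,0],[0,0,-11.5,0,0],[0,0,-11.5,0,0]]' && python3 -m inch '[[0,0,0,0,0.55],[0,0,0,0,0.55],[0,0,0,0,0.55],[0,0,0,0,0.55],[0,0,3,0,0.55],[0,0,7,0,0.8],[0,0,11.5,0,0.8],[0,0,11.5,0,0.8]]' ; python3 - <<'E'
from h import *
state()
moulds([(494,302),(590,302)])
E
```

```text
time: 25.38
tool_pos: [600.3, -119.2, 36.5]
tool_rot: [0.002, 1.0, -0.0, 0.001]
force: [0.5, 0.0, -1.6]
width: 54.0
time: 26.05
tool_pos: [602.2, -120.2, 158.3]
tool_rot: [0.002, 1.0, -0.002, 0.006]
force: [0.7, -1.0, 1.3]
width: 76.6
t 26.05 tcp [ 602.2 -120.2  158.3] jaw 89.7 w 76.6 F [ 0.7 -1.   1.3]
mould (494, 302) -> [494.7 299.7] yaw -1.1 ['top', 'side'] [0.095 0.104]
     top [494.8 299.8] -1.1 [0.095]
     side [494.5 298.5] -0.5 [0.101]
mould (590, 302) -> [583.5 267.1] yaw -4.1 ['top', 'side'] [0.052 0.135]
     top [583.2 267.2] -4.7 [0.051]
     side [583.8 265.5] -2.3 [0.129]
```

```bash
python3 -m inch '[[-10.53,41.95,0,-0.4,0.9],[-10.53,41.95,0,-0.4,0.9],[-10.53,41.95,0,-0.4,0.9],[-10.53,41.95,0,-0.4,0.9],[-10.53,41.95,0,-0.4,0.9],[-10.53,41.95,0,-0.4,0.9],[-10.53,41.95,0,-0.4,0.9],[-10.53,41.95,0,-0.4,0.9],[-10.53,41.95,0,-0.4,0.9],[-10.53,41.95,0,-0.4,0.9],[-10.53,41.95,0,-0.4,0.9],[-10.53,41.95,-2,-0.4,0.9],[-10.53,41.95,-6,-0.4,0.9],[-10.53,41.95,-6,-0.4,0.9],[-10.53,41.95,-6,-0.4,0.9]]' 60 && python3 -m inch '[[0,0,-2.5,0,0.9],[0,0,-3.5,0,0.9],[0,0,-3.7,0,0.9],[0,0,-3.7,0,0.9],[0,0,-3.7,0,0],[0,0,-3.7,0,0],[0,0,-3.7,0,0],[0,0,-3.7,0,0],[0,0,-3.7,0,0],[0,0,-3.7,0,0],[0,0,-3.7,0,0],[0,0,-3.7,0,0],[0,0,-3.7,0,0]]'
```

```text
time: 27.5
tool_pos: [493.1, 299.8, 88.3]
tool_rot: [0.006, 1.0, -0.001, -0.003]
force: [1.4, 0.7, 0.7]
width: 81.4
time: 28.58
tool_pos: [495.1, 300.6, 55.0]
tool_rot: [0.006, 1.0, 0.0, 0.001]
force: [0.1, -0.5, 6.2]
width: 54.3
```

```bash
python3 -m inch '[[0,0,2,0,0],[0,0,4,0,0],[0,0,7,0,0],[0,0,9.7,0,0],[0,0,9.7,0,0]]' && python3 -m inch '[[10.53,-32.95,0,0.4,0],[10.53,-32.95,0,0.4,0],[10.53,-32.95,0,0.4,0],[10.53,-32.95,0,0.4,0],[10.53,-32.95,0,0.4,0],[10.53,-32.95,0,0.4,0],[10.53,-32.95,0,0.4,0],[10.53,-32.95,0,0.4,0],[10.53,-32.95,0,0.4,0],[10.53,-32.95,0,0.4,0],[10.53,-32.95,0,0.4,0],[10.53,-32.95,0,0.4,0],[10.53,-32.95,0,0.4,0]]'; python3 - <<'E'
from h import *
state()
im=r.capture("top");cv2.imwrite("pics/t6.png",im[:,:,::-1]);im=r.capture("side");overlay(im,"side",[],(200,130,480,340),2.8,"pics/s6.png")
E
```

```text
time: 29.0
tool_pos: [496.3, 301.1, 156.2]
tool_rot: [0.006, 1.0, 0.002, 0.005]
force: [0.8, -0.4, -1.0]
width: 54.3
time: 30.08
tool_pos: [599.3, -27.7, 150.4]
tool_rot: [0.002, 1.0, 0.0, -0.0]
force: [-0.3, -0.4, -1.7]
width: 54.1
t 30.08 tcp [599.3 -27.7 150.4] jaw 89.8 w 54.1 F [-0.3 -0.4 -1.7]
```

View pics/s6.png

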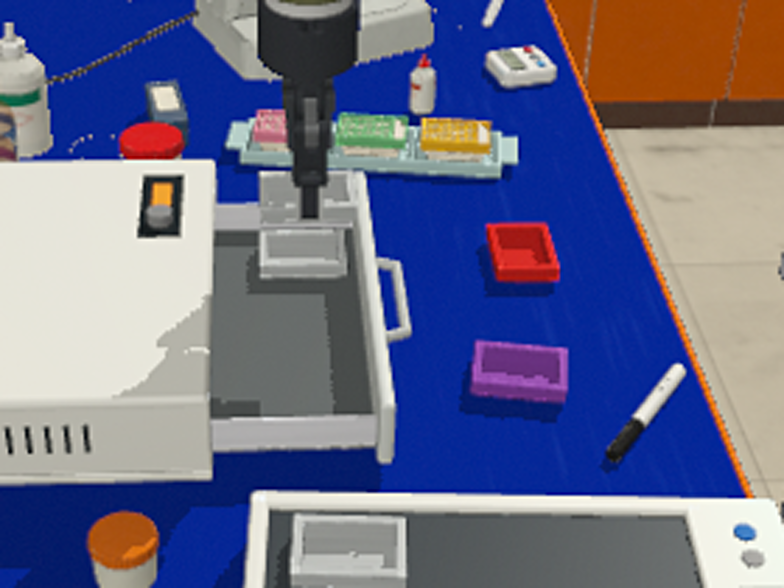

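```bash
python3 -m inch '[[0,0,-4,0,0],[0,0,-7,0,0],[0,0,-9.5,0,0],[0,0,-10.7,0,0],[0,0,-11.2,0,0],[0,0,-11.5,0,0],[0,0,-11.5,0,0],[0,0,-11.5,0,0]]' && python3 -m inch '[[0,0,0,0,0.55],[0,0,0,0,0.55],[0,0,0,0,0.55],[0,0,0,0,0.55],[0,0,3,0,0.55],[0,0,7,0,0.8],[0,0,11.5,0,0.8],[0,0,11.5,0,0.8]]' ; python3 - <<'E'
from h import *
state()
moulds([(584,267)])
E
```

```text
time: 30.85
tool_pos: [600.2, -29.1, 36.4]
tool_rot: [0.002, 1.0, -0.0, 0.001]
force: [0.5, 0.1, -1.3]
width: 54.2
time: 31.52
tool_pos: [602.4, -29.7, 158.1]
tool_rot: [0.002, 1.0, -0.002, 0.006]
force: [1.3, -0.1, 0.6]
width: 76.7
t 31.52 tcp [602.4 -29.7 158.1] jaw 89.7 w 76.7 F [ 1.3 -0.1  0.6]
mould (584, 267) -> [584.  267.3] yaw -4.6 ['top', 'side'] [0.068 0.094]
     top [583.2 267.7] -3.3 [0.061]
     side [584.1 265.6] -4.3 [0.091]
```

```bash
python3 - <<'E'
from h import *
im=cv2.imread("pics/t6.png")[:,:,::-1]
im2=cv2.imread("pics/b.png")
g=im.astype(int).sum(2)
for row in(236,242,248,254): print(row,[(c,g[row,c]) for c in range(240,270)][::1])
m=cv2.resize(im[205:275,185:285],None,fx=7,fy=7,interpolation=cv2.INTER_NEAREST)[:,:,::-1];cv2.imwrite("pics/c7.png",m)
for u in(256,258,260,262): print(u,back("top",(u,246),43).round(1),back("top",(u,246),38).round(1))
E
```

```text
236 [(240, np.int64(493)), (241, np.int64(488)), (242, np.int64(497)), (243, np.int64(474)), (244, np.int64(391)), (245, np.int64(349)), (246, np.int64(299)), (247, np.int64(279)), (248, np.int64(527)), (249, np.int64(705)), (250, np.int64(614)), (251, np.int64(250)), (252, np.int64(211)), (253, np.int64(240)), (254, np.int64(243)), (255, np.int64(244)), (256, np.int64(242)), (257, np.int64(231)), (258, np.int64(165)), (259, np.int64(603)), (260, np.int64(765)), (261, np.int64(755)), (262, np.int64(752)), (263, np.int64(754)), (264, np.int64(745)), (265, np.int64(652)), (266, np.int64(411)), (267, np.int64(214)), (268, np.int64(250)), (269, np.int64(259))]
242 [(240, np.int64(657)), (241, np.int64(656)), (242, np.int64(679)), (243, np.int64(621)), (244, np.int64(458)), (245, np.int64(479)), (246, np.int64(459)), (247, np.int64(572)), (248, np.int64(709)), (249, np.int64(687)), (250, np.int64(545)), (251, np.int64(228)), (252, np.int64(227)), (253, np.int64(239)), (254, np.int64(242)), (255, np.int64(243)), (256, np.int64(239)), (257, np.int64(188)), (258, np.int64(299)), (259, np.int
[... 1035 characters left out ...]
6, np.int64(611)), (247, np.int64(729)), (248, np.int64(638)), (249, np.int64(407)), (250, np.int64(228)), (251, np.int64(233)), (252, np.int64(241)), (253, np.int64(242)), (254, np.int64(241)), (255, np.int64(237)), (256, np.int64(220)), (257, np.int64(247)), (258, np.int64(683)), (259, np.int64(765)), (260, np.int64(754)), (261, np.int64(755)), (262, np.int64(748)), (263, np.int64(699)), (264, np.int64(635)), (265, np.int64(377)), (266, np.int64(221)), (267, np.int64(247)), (268, np.int64(252)), (269, np.int64(260))]
256 [583.1 223.5  43. ] [584.  224.2  38. ]
258 [583.  217.7  43. ] [583.9 218.4  38. ]
260 [582.9 211.9  43. ] [583.8 212.6  38. ]
262 [582.8 206.1  43. ] [583.7 206.8  38. ]
```

View pics/c7.png

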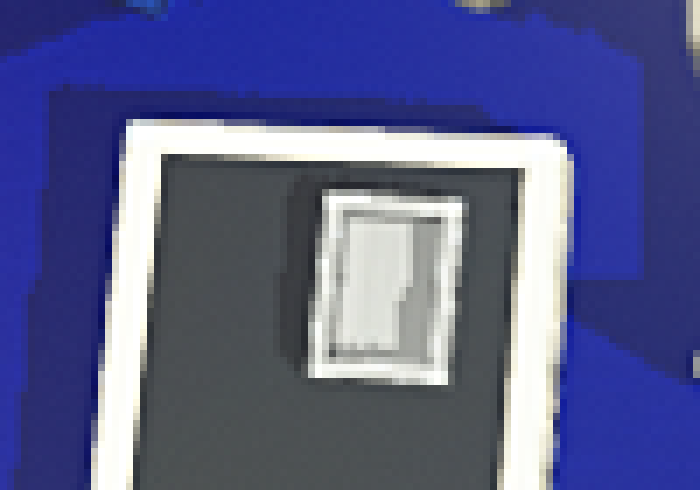

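```bash
python3 -m inch '[[-1.63,29.8,0,-3.9,0.53],[-1.63,29.8,0,-3.9,0.53],[-1.63,29.8,0,-3.9,0.53],[-1.63,29.8,0,-3.9,0.53],[-1.63,29.8,0,-3.9,0.53],[-1.63,29.8,0,-3.9,0.53],[-1.63,29.8,0,-3.9,0.53],[-1.63,29.8,0,-3.9,0.53],[-1.63,29.8,0,-3.9,0.53],[-1.63,29.8,-2,-3.9,0.53],[-1.63,29.8,-6,-3.9,0.53],[-1.63,29.8,-6,-3.9,0.53],[-1.63,29.8,-6,-3.9,0.53]]' 60 && python3 -m inch '[[0,0,-1,0,0.53],[0,0,-2,0,0.53],[0,0,-2.7,0,0.53],[0,0,-3.2,0,0.53],[0,0,-3.6,0,0.53],[0,0,-3.6,0,0.53],[0,0,-3.6,0,0.53]]'
```

```text
time: 32.8
tool_pos: [582.6, 267.1, 88.4]
tool_rot: [0.037, 0.999, -0.001, -0.003]
force: [0.1, -0.6, 0.6]
width: 65.4
time: 33.38
tool_pos: [583.4, 268.8, 54.4]
tool_rot: [0.036, 0.999, -0.0, 0.0]
force: [0.6, 0.0, -0.7]
width: 65.1
```

```bash
python3 -m inch '[[0,0,0,0,0],[0,0,0,0,0],[0,0,0,0,0],[0,0,0,0,0],[0,0,0,0,0],[0,0,0,0,0],[0,0,0,0,0],[0,0,0,0,0]]' 60 && python3 -m inch '[[0,0,2,0,0],[0,0,4,0,0],[0,0,7,0,0],[0,0,9.6,0,0],[0,0,9.6,0,0]]' && python3 -m inch '[[1.63,-20.8,0,3.9,0],[1.63,-20.8,0,3.9,0],[1.63,-20.8,0,3.9,0],[1.63,-20.8,0,3.9,0],[1.63,-20.8,0,3.9,0],[1.63,-20.8,0,3.9,0],[1.63,-20.8,0,3.9,0],[1.63,-20.8,0,3.9,0],[1.63,-20.8,0,3.9,0],[1.63,-20.8,0,3.9,0]]'; python3 - <<'E'
from h import *
state()
im=r.capture("side");overlay(im,"side",[],(200,130,480,340),2.8,"pics/s8.png")
E
```

```text
time: 34.05
tool_pos: [583.8, 269.0, 55.2]
tool_rot: [0.036, 0.999, 0.0, 0.001]
force: [-0.2, -0.2, 5.8]
width: 54.2
time: 34.47
tool_pos: [585.1, 269.4, 155.7]
tool_rot: [0.036, 0.999, 0.001, 0.004]
force: [-0.0, 0.0, -1.2]
width: 54.4
time: 35.3
tool_pos: [599.5, 62.2, 150.1]
tool_rot: [0.002, 1.0, 0.0, -0.0]
force: [0.2, -0.4, -1.7]
width: 53.8
t 35.3 tcp [599.5  62.2 150.1] jaw 89.8 w 53.8 F [ 0.2 -0.4 -1.7]
```

View pics/s8.png

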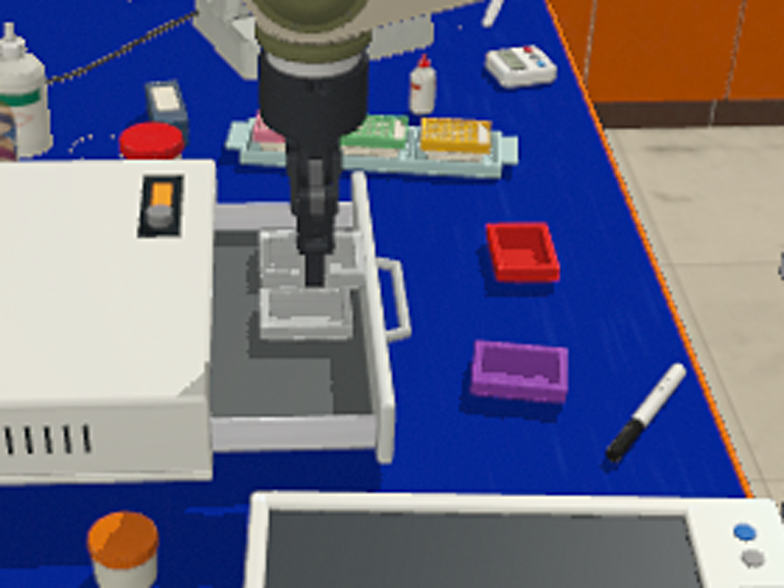

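```bash
python3 -m inch '[[0,0,-4,0,0],[0,0,-7,0,0],[0,0,-9.5,0,0],[0,0,-10.7,0,0],[0,0,-11.2,0,0],[0,0,-11.45,0,0],[0,0,-11.45,0,0],[0,0,-11.45,0,0]]' && python3 -m inch '[[0,0,0,0,0.55],[0,0,0,0,0.55],[0,0,0,0,0.55],[0,0,0,0,0.55],[0,0,3,0,0.55],[0,0,7,0,0.8],[0,0,11.5,0,0.8],[0,0,11.5,0,0.8]]' && python3 -m inch '[[-13,-9,0,0,-1],[-13,-9,0,0,-1],[-13,-9,0,0,-1],[-13,-9,0,0,-1],[-13,-9,0,0,-1],[-13,-9,0,0,-1],[-13,-9,0,0,-1],[-13,-9,0,0,-1],[-13,-9,0,0,-1]]'; python3 - <<'E'
from h import *
state()
moulds([(600,-119),(600,-29),(600,61)],18)
im=r.capture("side");overlay(im,"side",[],(200,130,480,340),2.8,"pics/s9.png")
E
```

```text
time: 36.02
tool_pos: [600.3, 61.0, 36.9]
tool_rot: [0.002, 1.0, -0.0, 0.001]
force: [-0.8, -0.1, -2.5]
width: 54.6
time: 36.68
tool_pos: [602.4, 60.7, 158.7]
tool_rot: [0.002, 1.0, -0.001, 0.006]
force: [0.4, -0.3, 1.2]
width: 76.9
time: 37.43
tool_pos: [470.4, -28.7, 150.7]
tool_rot: [0.002, 1.0, -0.0, 0.0]
force: [0.1, 0.4, 0.1]
width: 0.1
t 37.43 tcp [470.4 -28.7 150.7] jaw 89.8 w 0.1 F [0.1 0.4 0.1]
mould (600, -119) -> [ 599.6 -121.8] yaw -1.0 ['top', 'side'] [0.102 0.113]
     top [ 598.9 -122. ] 1.6 [0.102]
     side [ 599.7 -124.1] -0.9 [0.109]
mould (600, -29) -> [601.6 -34.9] yaw 3.6 ['top', 'side'] [0.704 0.115]
     top [613.9 -37.5] 80.6 [0.624]
     side [601.4 -35.9] 3.3 [0.108]
mould (600, 61) -> [600.   58.1] yaw -1.0 ['top', 'side'] [0.106 0.117]
     top [599.9  58.5] -0.6 [0.106]
     side [599.5  52.5] -1.9 [0.073]
```

View pics/s9.png

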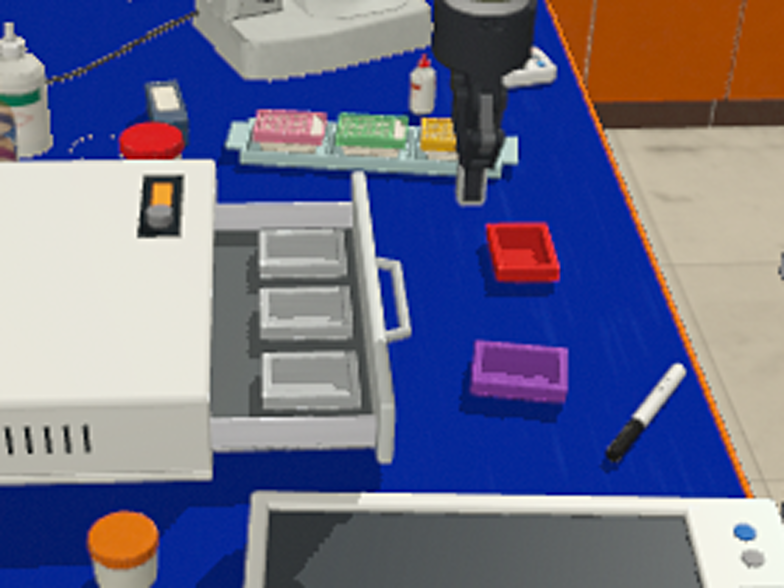

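```bash
python3 -m inch '[[1,0,0,0,-1],[1,0,-4,0,-1],[1,0,-8,0,-1],[1,0,-10.4,0,-1],[1,0,-10.4,0,-1],[1,0,-10.4,0,-1]]' && python3 -m inch '[[0.6,0,0,0,-1],[1.2,0,0,0,-1],[1.6,0,0,0,-1],[2,0,0,0,-1],[2.4,0,0,0,-1],[2.8,0,0,0,-1],[3.2,0,0,0,-1],[3.7,0,0,0,-1],[4.2,0,0,0,-1],[4.7,0,0,0,-1],[5.2,0,0,0,-1],[5.7,0,0,0,-1],[6.2,0,0,0,-1],[6.7,0,0,0,-1],[7.2,0,0,0,-1],[7.7,0,0,0,-1],[8.2,0,0,0,-1]]'
```

```text
time: 38.18
tool_pos: [479.6, -29.1, 46.6]
tool_rot: [0.002, 1.0, 0.0, -0.001]
force: [-0.4, 0.1, 0.8]
width: -0.1
time: 39.6
tool_pos: [562.2, -29.3, 46.8]
tool_rot: [0.003, 1.0, -0.0, -0.0]
force: [-2.2, -0.6, 1.6]
width: -0.1
```

```bash
python3 -m inch '[[0.5,0,0,0,-1],[1,0,0,0,-1],[1.5,0,0,0,-1],[2,0,0,0,-1],[2.5,0,0,0,-1],[3,0,0,0,-1],[3.5,0,0,0,-1],[4,0,0,0,-1],[4.4,0,0,0,-1],[4.8,0,0,0,-1],[5.2,0,0,0,-1],[5.5,0,0,0,-1],[5.8,0,0,0,-1]]' && python3 -c "from h import *;state()" && python3 -m inch '[[0.1,0,0,0,-1],[0.2,0,0,0,-1],[0.3,0,0,0,-1],[0.4,0,0,0,-1],[0.4,0,0,0,-1],[0.4,0,0,0,-1]]'
```

```text
time: 40.68
tool_pos: [618.8, -29.2, 46.7]
tool_rot: [0.002, 1.0, 0.0, -0.002]
force: [-6.6, -2.2, 3.0]
width: 0.1
t 40.68 tcp [618.8 -29.2  46.7] jaw 89.7 w 0.1 F [-6.6 -2.2  3. ]
time: 41.18
tool_pos: [624.2, -29.0, 47.0]
tool_rot: [0.002, 1.0, 0.0, 0.001]
force: [-0.2, -0.7, 0.5]
width: 0.1
```

```bash
python3 -m inch '[[0.2,0,0,0,-1],[0.4,0,0,0,-1],[0.6,0,0,0,-1],[0.6,0,0,0,-1]]' && python3 -m inch '[[-3,0,0,0,-1],[-6,0,0,0,-1],[-6,0,2,0,-1],[-7,0,10,0,-1],[-12,0,16,0,-1],[-18,0,16,0,-1],[-18,12,16,0,-1],[-18,25,16,0,-1],[-18,25,16,0,-1],[-18,25,16,0,-1],[-18,25,16,0,-1],[-18,25,16,0,-1],[-18,25,16,0,-1],[-18,25,16,0,-1],[-18,25,16,0,-1]]'; python3 - <<'E'
from h import *
state()
im={n:r.capture(n) for n in P}
a=cv2.resize(im["top"][130:330,180:480],None,fx=1.5,fy=1.5,interpolation=cv2.INTER_CUBIC)
s=cv2.resize(im["side"][150:330,170:420],None,fx=2,fy=2,interpolation=cv2.INTER_CUBIC)
c=np.zeros((600,800,3),np.uint8);c[:300,:450]=a;c[240:600,300:800]=s;c[:240,300:450]=a[:240,300:];cv2.imwrite("pics/o9.png",c[:,:,::-1])
for c_,xy in(("amber",(436,-335)),("green",(521,-347)),("pink",(605,-359))):
    block(c_,xy,17.5,im)
E
```

```text
time: 41.52
tool_pos: [629.2, -29.1, 46.8]
tool_rot: [0.002, 1.0, 0.0, -0.001]
force: [-3.7, 0.5, 2.7]
width: 0.1
time: 42.77
tool_pos: [449.7, 221.0, 206.8]
tool_rot: [0.002, 1.0, -0.0, 0.0]
force: [0.5, -0.8, 0.2]
width: -0.2
t 42.77 tcp [449.7 221.  206.8] jaw 89.8 w -0.2 F [ 0.5 -0.8  0.2]
amber [ 438.  -338.1] yaw -8.2 res [0.077 0.147]
green [ 521.1 -349.6] yaw -8.9 res [0.063 0.072]
pink [ 604.3 -360.5] yaw -9.9 res [0.06  0.062]
```

View pics/o9.png

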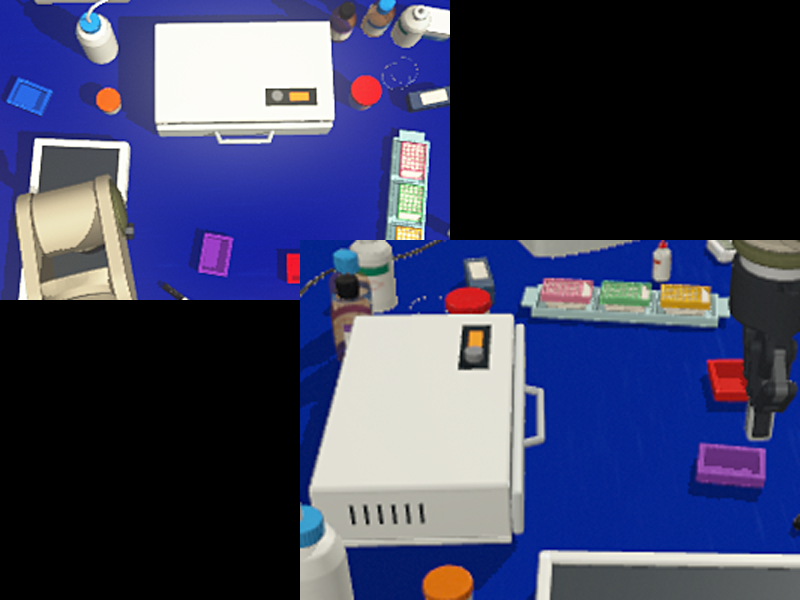

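```bash
python3 -m inch '[[3,-25,0,0,-1],[3,-25,0,0,-1],[3,-25,0,0,-1],[3,-25,0,0,-1],[3,-25,0,0,-1],[3,-25,0,0,-1],[3,-25,0,0,-1],[3,-25,0,0,-1],[7,-25,-8,0,-1],[12,-25,-16,0,-1],[12,-25,-16,0,-1],[12,-25,-16,0,-1],[15,-25,-16,0,-1],[16.5,-25,-16,0,-1],[17,-25,-16,0,-1],[17.2,-25,-16,0,-1],[17.4,-25,-16,0,-1],[17.4,-25,-16,0,-1]]' && python3 -m inch '[[0.2,0,0,0,-1],[0.4,0,0,0,-1],[0.6,0,0,0,-1],[0.8,0,0,0,-1],[0.8,0,0,0,-1]]' && python3 -m inch '[[0.2,0,0,0,-1],[0.4,0,0,0,-1],[0.4,0,0,0,-1],[0.4,0,0,0,-1]]'
```

```text
time: 44.37
tool_pos: [623.2, -29.0, 47.6]
tool_rot: [0.002, 1.0, -0.0, 0.0]
force: [-1.4, 0.3, -0.0]
width: 0.2
time: 44.78
tool_pos: [629.4, -29.2, 47.0]
tool_rot: [0.002, 1.0, 0.0, -0.003]
force: [-12.8, -1.2, 8.6]
width: -0.3
time: 45.12
tool_pos: [629.8, -29.1, 46.9]
tool_rot: [0.002, 1.0, 0.0, -0.008]
force: [-29.5, -2.7, 18.9]
width: 0.1
```

Hard stop at 629.5, so the drawer is home. I'll back off, make one last check and hand in.

```bash
python3 -m inch '[[-1,0,0,0,-1],[-3,0,0,0,-1],[-6,0,0,0,-1],[-7,0,4,0,-1],[-12,0,12,0,-1],[-18,10,16,0,-1],[-18,25,16,0,-1],[-18,25,16,0,-1],[-18,25,16,0,-1],[-18,25,16,0,-1],[-18,25,16,0,-1],[-18,25,16,0,-1],[-18,25,16,0,-1],[-18,25,16,0,-1]]'; python3 - <<'E'
from h import *
state()
old=cv2.resize(cv2.imread("pics/o9.png")[240:600,300:800],(250,180)).astype(int)
im=r.capture("side")[150:330,170:420,::-1].astype(int)
d=np.abs(im-old).sum(2)[20:150,95:125];print("diff at drawer front",d.mean().round(1),np.percentile(d,99))
print(r.hand_in())
E
```

```text
time: 46.28
tool_pos: [455.2, 222.0, 207.3]
tool_rot: [0.001, 1.0, 0.0, 0.001]
force: [1.4, 1.0, -0.2]
width: 0.1
t 46.28 tcp [455.2 222.  207.3] jaw 89.9 w 0.1 F [ 1.4  1.  -0.2]
diff at drawer front 5.1 30.0
the job is handed in; nothing more can be done
None
```

The job is done and handed in at about 46 s on the robot clock. All three blocks are in the tray, and the three emptied moulds are in the closed drawer.

- **Blocks:** amber, green and pink each lie flat in a bay of their own, cassette up. The last image fits put them about 1–3 mm from the bay centres, and the pictures show them seated.
- **Moulds:** all three were lowered flat and open side up, side by side in the drawer. The mould the pink block came from was knocked about 35 mm aside on the plate during the run. I found it again and picked it up from there. My automatic fit of the middle mould in the drawer was unreliable from the top camera because the arm blocked the view, but the side picture showed it flat and in place.
- **Drawer:** it passed the detent: resistance rose to about 7 N, dropped to zero, and then met a hard stop. A second push found the same stop, reaching about 30 N with almost no further travel. After I backed off, the drawer front had not moved in the side picture.
- **Left alone:** I did not touch the specimen cup, the swab tub or the blue, purple and red look-alikes. The last pictures show them where they started.

I did not view the drawer's contents after closing, because the housing covers them.

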